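# Hold the red resin pendant inside the curing lamp

### The job

Take the carrier with the red handle out of the wooden drying rack and lower its blade through whichever slot in the top of the lamp box is open; the yellow plate closes the other one. Finish while still holding the carrier in the gripper, steady and upright, with the whole red pendant inside the box below its top panel and the white collar clear above the slot, so that the gripper alone carries it. Leave the blue carrier and the other things on the table where they are.

Things in the scene. Friction and masses are not known exactly. Their poses are not given: they have to be found in the camera images.
- red: The red carrier: loose, 100 g, upright, 124 mm tall, same after a half turn. Origin at its foot's bottom; x across its thickness, y along its width. Upward: blade 8 x 36 mm (rounded, 28 mm wide at the foot), 0 to 75 mm; white collar 22 x 56 mm, 75 to 80; red handle 14 (x) x 28 (y) mm, 80 to 124. At first it hangs by its collar in one of the rack's two places.
- red_grip (a point): Centre of the red handle, 102 mm above the foot (22 mm above the collar's top and 22 mm below the handle's top). Same axes as the carrier: pinch it across x.
- red_pendant (a point): Centre of the red pendant (25 mm round with its brass rim) set in the red carrier's blade, 26 mm above the foot, 49 mm below the collar's underside, 76 mm below the handle's centre.
- blue_grip (a point): Centre of the blue handle of a second carrier of the same shape, hanging in the rack's other place; leave it.
- rack: Wooden drying rack, fixed: a bridge 70 mm (x) by 170 mm (y), top at 90 mm, top board 8 mm thick. Origin under its centre, z up. Two places at y = +45 and -45 mm, each a slot 12 x 40 mm, long along y. Which carrier hangs where varies.
- lamp_box: White curing lamp box, fixed: 130 mm (x) by 220 mm (y), 110 mm high, hollow, clear front and back. Origin under its centre, z up. Top panel 6 mm thick; the inner floor lies 102 mm below the top surface. Two slots in the top, each 10 mm (x) by 38 mm (y): 2 mm more than the blade both ways.
- slot_left (a point): Centre of the slot at the box's +y end (55 mm from its centre), on the top surface of the top panel; x across the slot, y along it, z up.
- slot_right (a point): Centre of the slot at the box's -y end, on the top surface of the top panel; same axes.
- blanking_plate: Yellow plate 40 x 76 mm, 4 mm thick, screwed over one of the two slots, closing it for good; origin at its underside's centre, over that slot's centre. The other, open slot has a flat black frame 2 mm high around it (opening 30 x 64 mm), dark blue inside up to the slot's edge.
- pliers: Pliers with blue grips lying on the table, 150 mm long, 16 mm high; bystander, origin at the pivot.
- phone: Black phone lying flat, 75 x 155 x 9 mm; bystander.
- bottle: Yellow drinking bottle, 72 mm across, 250 mm tall; bystander.
- bead_jar: Amber jar with white lid, 56 mm across, 70 mm tall; bystander.
- bead_bowl: White bowl, 100 mm across, 40 mm tall; bystander.
- mug: Blue mug, 80 mm across, 90 mm tall; bystander.

How it is judged:
By the outcome, as a careful person would: the job done as asked, in the order asked, and still so for the second after the job is handed in, while the arm keeps its last pose, push and grip.
It also fails if it takes over 40 s, if anything falls off the work surface, if the arm or the gripper's body presses on something with over 40 N, if the wrist force passes 120 N, or if a joint passes its speed limit or range.

### The arm

A 7-joint arm with a two-finger parallel gripper is mounted at the origin on the work surface. World frame = base frame: x ahead of the robot, y to its left, z up, the work surface at z = 0. Lengths are in m, angles in rad, forces in N, time in s.
With the tool pointing down it reaches from about 0.4 to 0.925 m from the base axis. Payload 4.1 kg.
Tool frame: the origin (TCP) lies at the very end of the fingers, on their centre line; the grasp point (between the pads) lies 19 mm behind it (arm.hold_point_z is the z of the grasp point in the tool frame, in m); z points along the fingers, y is the line along which they close (so a half turn about z gives the same grasp; the last joint's range is limited). The gripper opens to 85 mm and grips with 20 to 120 N. Pads are 22 mm wide; open, the fingers measure 114 mm over their backs; the gripper's body (76 mm by 85 mm) begins 54 mm behind the grasp point. The pads swing forward as they close: fully open they stand 13 mm farther back than shut.
Start: joints at [1.095, 0.398, 0.045, 1.537, -0.019, 1.207, -0.051], TCP at [0.239, -0.604, 0.231] pointing down, gripper open.
Joint ranges: [-2.82, 2.82], [-0.49, 2.23], [-1.37, 1.46], [0, 2.46], [-1.36, 4.5], [0.23, 2], [-2.94, 2.94]. Speed limits (rad/s): [2.57, 2.57, 3.14, 3.14, 3.14, 3.14, 3.14].

### API

Orientations are given as a unit quaternion [w, x, y, z].
In Python, from plant import arm, camera, workorder gives the robot as it stands. Calls block until the motion is done:
- arm.move_to(position, orientation): joint-space move of the TCP to a pose.
- arm.line_to(position, rotation=None, feed=0.15, max_force=None): straight line of the TCP; rotation=None keeps the orientation; feed is the mean speed in m/s. With max_force (N) it stops when the force on the tool has changed by that much, and returns True; else False.
- arm.move_j(angles): joint-space move.
- arm.move_gripper(opening, newtons=None): finger opening in m; newtons is the grip in N (None keeps the last); returns when the fingers have stopped.
- arm.pause(seconds).
- arm.solve_ik(position, orientation): joint angles nearest the present ones, or None.
- arm.state(): the state.
- camera(name): name is "side" or "top"; returns a dict with "frame" (480x640x3 uint8, red, green, blue), "intrinsics" (3x3 intrinsics, pixels), "k1" (the pictures are not rectified: a ray, as slopes to the right and down, at radius r is drawn at 1 + k1 r^2 times it, then the intrinsics apply), "rvec" (rotation vector, rad) and "tvec" (3), from world to camera coordinates, as OpenCV has them. Camera axes: x right, y down, z forward; pixel columns grow to the right and rows downward; lengths in m; the calibration is good to about 2 mm. A picture is of the moment at which its call begins. There is no depth.
A pose or a line that the arm cannot do raises arm.MotionError and nothing moves.
- workorder.finish_job(): hands the job in; it is judged then, once.
The state is a dict: "clock": time; "joint_positions": joint angles; "qd": joint speeds; "joint_efforts": joint torques, N m; "tool_pos": TCP position; "orientation": TCP orientation; "ft_force": force on the tool from outside, world axes, zero at the start; "moment": the same for the moment, N m; "width": finger opening in m; "finger_force": force on a finger pad.
Only numpy, scipy, OpenCV 4.12 (cv2) and the standard library are available. Lean on these libraries where they do the work, as an engineer would, in place of code of your own. Each camera call takes 0.05 s, during which the arm holds its last target. There are 200 camera calls.

## Working session

There is one attempt and no reset: what is moved stays moved. The work goes in short steps, each a Python script; the robot and the scene stay as the last script left them, time stands still between calls to the robot, and variables do not carry over. Pictures are saved under pics/ and viewed, at most 10 in all, crops included, and the job is handed in when it is done.

```bash
mkdir -p pics; ls; cat > h.py <<'E'
import numpy as np, cv2
from plant import arm, camera, workorder
def shot(n,f=None):
    c=camera(n)
    if f: cv2.imwrite('pics/'+f,c['frame'][:,:,::-1])
    return c
def dist(c): return np.array([c['k1'],0,0,0,0.])
def ray(c,px):
    R=cv2.Rodrigues(np.array(c['rvec'],float))[0]; t=np.array(c['tvec'],float).ravel()
    u=cv2.undistortPoints(np.array(px,float).reshape(-1,1,2),np.array(c['intrinsics'],float),dist(c)).reshape(-1,2)
    return -R.T@t, np.c_[u,np.ones(len(u))]@R
def onplane(c,px,z):
    o,d=ray(c,px); return o+d*((z-o[2])/d[:,2])[:,None]
def proj(c,P):
    return cv2.projectPoints(np.array(P,float).reshape(-1,1,3),np.array(c['rvec'],float),np.array(c['tvec'],float),np.array(c['intrinsics'],float),dist(c))[0].reshape(-1,2)
E
python3 - <<'E'
from h import *
for n in('top','side'):
    c=shot(n,n+'0.png'); print(n,ray(c,[[320,240]]),c['intrinsics'],c['k1'])
s=arm.state(); print(s['clock'],s['orientation'],arm.hold_point_z)
E
```

```text
pics
top (array([0.44366815, 0.04639301, 1.25559619]), array([[ 0.09653953, -0.00706468, -0.99533105]])) [[483.26572616   0.         319.48706802]
 [  0.         483.26572616 236.49605354]
 [  0.           0.           1.        ]] 0.040894110568785225
side (array([0.50101674, 1.08703387, 1.32389443]), array([[ 0.02051186, -0.65784676, -0.752957  ]])) [[531.19768897   0.         314.97062397]
 [  0.         531.19768897 243.26080232]
 [  0.           0.           1.        ]] -0.09801748161125665
0.1 [-8.65654689e-04  9.82290860e-01  1.87360264e-01 -2.20462215e-04] -0.0187
```

View pics/top0.png

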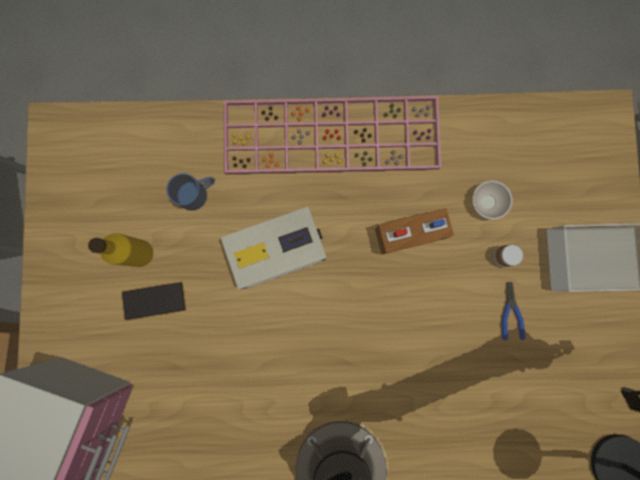

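View pics/side0.png

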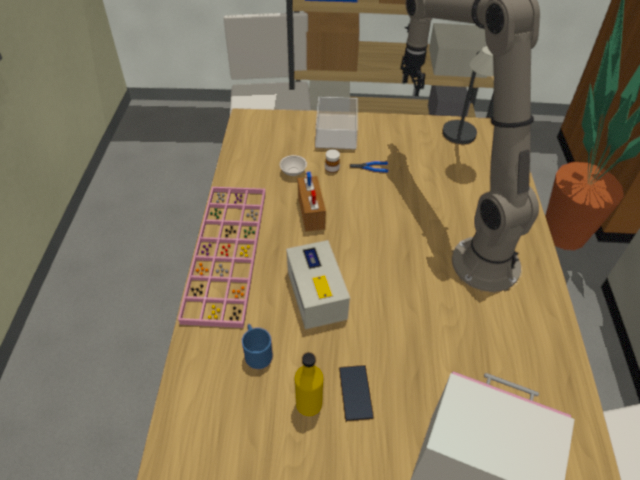

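The top view shows the red handle at about (401,233), the blue one at (437,224), the box centred near (273,248), the yellow plate at (252,256), and the open dark-blue framed slot at (295,240). That makes the open one the −y slot, slot_right. The side view agrees.

```bash
python3 - <<'E'
from h import *
c=shot('top'); s=shot('side')
a=c['frame'][205:295,215:325]; b=c['frame'][205:260,370:460]
A=cv2.resize(a[:,:,::-1],None,fx=7,fy=7,interpolation=cv2.INTER_CUBIC)[:600]
cv2.imwrite('pics/boxcrop.png',cv2.resize(A,None,fx=.9,fy=.9))
sb=s['frame'][160:300,270:360]; S=cv2.resize(sb[:,:,::-1],(386,600),interpolation=cv2.INTER_CUBIC)
B=cv2.resize(b[:,:,::-1],(400,244),interpolation=cv2.INTER_CUBIC)
M=np.zeros((600,800,3),np.uint8); M[:,:386]=S; M[:244,390:790]=B; cv2.imwrite('pics/mix.png',M)
def masks(c,n):
    hsv=cv2.cvtColor(c['frame'],cv2.COLOR_RGB2HSV); H,Sx,V=[hsv[:,:,i].astype(int) for i in range(3)]
    roi=np.zeros(H.shape,bool)
    if n=='top': roi[200:295,215:460]=1
    else: roi[165:330,280:355]=1
    out={'red':((H<6)|(H>174))&(Sx>170)&(V>90),'blue':(H>100)&(H<125)&(Sx>150)&(V>90),'yellow':(H>20)&(H<32)&(Sx>170)&(V>120),'dark':(V<90)&(H>100)&(H<150),'white':(Sx<60)&(V>110)}
    for k,m in out.items():
        m=(m&roi).astype(np.uint8)
        cs,_=cv2.findContours(m,cv2.RETR_EXTERNAL,cv2.CHAIN_APPROX_NONE)
        for q in sorted(cs,key=cv2.contourArea)[::-1][:3]:
            if cv2.contourArea(q)<15: continue
            z={'red':.139,'blue':.139,'yellow':.114,'dark':.112,'white':.110}[k]
            P=onplane(c,q.reshape(-1,2),z); r=cv2.minAreaRect((P[:,:2]*1000).astype(np.float32))
            print(n,k,cv2.contourArea(q),cv2.boundingRect(q),np.round(r[0],1),np.round(r[1],1),round(r[2],1))
masks(c,'top');masks(s,'side')
E
```

```text
top red 32.0 (396, 230, 10, 6) [ 564.8 -149. ] [21.1 11.7] 88.6
top yellow 354.0 (235, 244, 33, 23) [523.3 202.4] [34.2 69.7] 18.3
top dark 302.5 (281, 230, 29, 20) [558.1  97.5] [30.2 64.5] 18.1
top white 5111.0 (221, 207, 105, 82) [538.4 149.6] [135.  221.6] 18.3
top white 101.5 (422, 218, 26, 15) [ 583.6 -235.2] [23.7 58.2] 13.4
top white 99.0 (386, 227, 25, 15) [ 564.4 -148.6] [22.6 57.9] 12.7
side red 23.0 (312, 190, 4, 14) [ 562.6 -131.5] [ 9.5 59.4] 3.2
side yellow 240.5 (313, 276, 19, 22) [520.8 203.2] [36.2 73. ] 18.1
side dark 173.0 (304, 249, 16, 19) [555.8  97.9] [32.6 67. ] 18.0
side white 3530.0 (287, 241, 63, 87) [534.5 182.4] [142.5 283.7] 18.3
side white 169.5 (280, 165, 27, 10) [ 642.2 -289.8] [90.1 46.6] 3.3
side white 36.0 (326, 166, 13, 6) [ 507.7 -302.8] [41.8 26. ] 3.5
```

View pics/boxcrop.png

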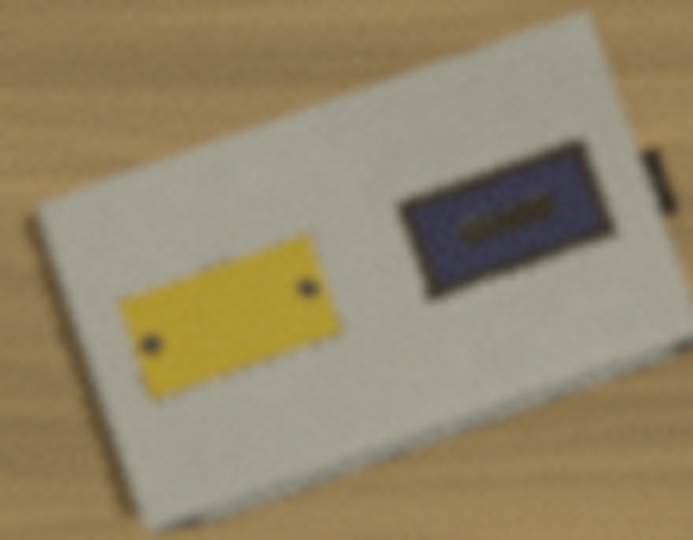

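View pics/mix.png

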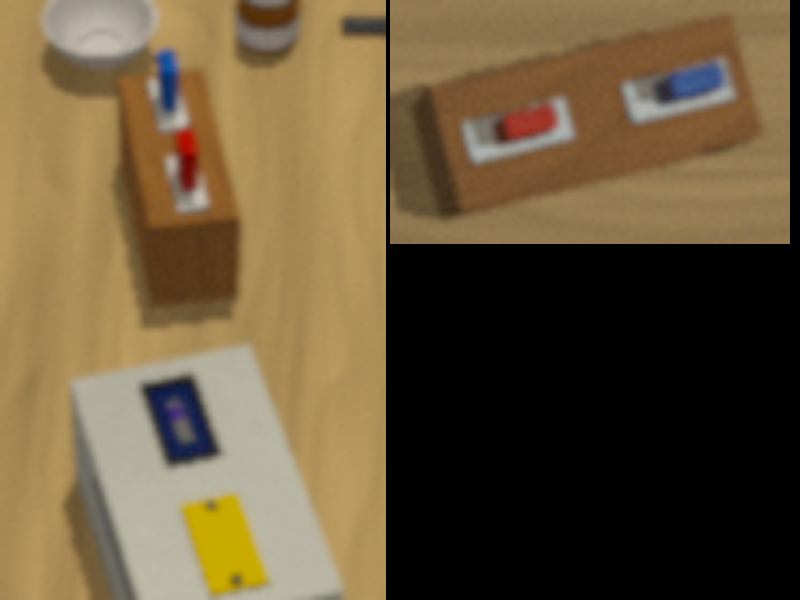

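The crops confirm the red carrier hangs at the rack's +y place and the frame is around slot_right. Distances check: plates 110.5 mm apart, collars 89.7 mm apart. Box yaw is about 18.3° and rack yaw about 12.5°. Now I'll grasp and lift.

```bash
cat >> h.py <<'E'
from scipy.spatial.transform import Rotation as Ro
def quat(yaw):  # tool down, tool y (closing line) at angle yaw (deg) in world
    a=np.radians(yaw); c,s=np.cos(a),np.sin(a)
    q=Ro.from_matrix(np.array([[-s,c,0],[c,s,0],[0,0,-1]])).as_quat(); return [q[3],*q[:3]]
E
python3 - <<'E'
from h import *
c=shot('top')
p=np.array([.566,-.1512]); 
for yaw in (12.5,192.5):
    for pos,dy in (([*p,.19],0),([.557,.0977,.24],5.8)):
        j=arm.solve_ik(pos,quat(yaw+dy)); print(yaw,None if j is None else np.round(j,2))
js=[(arm.solve_ik([*p,.19],quat(y)),y) for y in (12.5,192.5)]
j,y=min([k for k in js if k[0] is not None],key=lambda k:abs(k[0][6])); print('use',y)
open('yaw','w').write(str(y))
arm.move_gripper(.07,40)
arm.move_to([*p,.20],quat(y)); arm.line_to([*p,.102],feed=.12,max_force=12)
print(arm.state()['tool_pos'],arm.state()['ft_force'])
arm.move_gripper(0,40); s=arm.state(); print(s['width'],s['finger_force'],s['tool_pos'],s['ft_force'])
print(arm.line_to([*p,.26],feed=.12))
arm.pause(.3)
s=arm.state(); print(s['width'],s['finger_force'],s['tool_pos'],s['ft_force'],s['clock'])
shot('side','lift.png')
c=cv2.imread('pics/lift.png')[80:260,230:400]; cv2.imwrite('pics/liftc.png',cv2.resize(c,(567,600),interpolation=cv2.INTER_CUBIC))
E
```

```text
12.5 [ 0.58  0.35 -0.5   1.73  0.19  1.1   0.25]
12.5 [ 0.36  0.31 -0.75  1.72  0.22  1.21 -0.13]
192.5 [ 0.2   0.32 -0.02  1.74  0.01  1.08 -2.74]
192.5 [-1.15  0.53  1.27  1.75 -0.53  1.26 -2.57]
use 12.5
[ 0.56674237 -0.15129803  0.10276201] [-0.72932152 -0.12697399  0.54618765]
0.013698892897944622 39.691155552864075 [ 0.56619568 -0.15129291  0.10239836] [-1.1432346  -0.38867934  1.95888664]
False
0.013742868885826301 39.36852514743805 [ 0.56588339 -0.15116945  0.25967434] [ 0.23970578 -0.2959042  -0.98361808] 5.85
```

View pics/liftc.png

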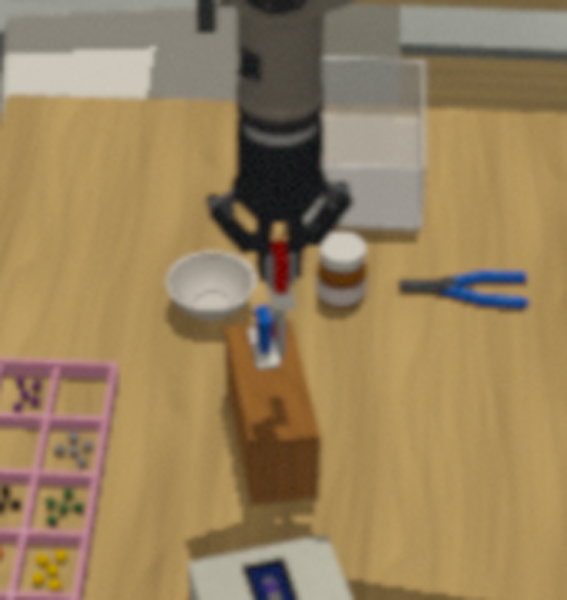

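The carrier is held (13.7 mm width, −1 N weight) and hangs straight below the gripper. Next I'll hover over the slot and compare.

```bash
python3 - <<'E'
from h import *
q=quat(18.3)
arm.move_to([.557,.0977,.26],q)
arm.line_to([.557,.0977,.214],feed=.1); arm.pause(.3)
s=arm.state(); print(s['tool_pos'],s['ft_force'],s['clock'])
a=shot('side','hs.png'); t=shot('top','ht.png')
A=cv2.resize(cv2.imread('pics/hs.png')[200:290,280:355],(500,600),interpolation=cv2.INTER_CUBIC)
B=cv2.resize(cv2.imread('pics/ht.png')[215:265,265:325],(300,250),interpolation=cv2.INTER_CUBIC)
M=np.zeros((600,800,3),np.uint8); M[:,:500]=A; M[:250,500:]=B; cv2.imwrite('pics/hover.png',M)
# expected side-view pixels for a carrier centred under the tool
tp=s['tool_pos']; R=Ro.from_euler('z',18.3,degrees=True).as_matrix(); o=np.array([tp[0],tp[1],tp[2]-.087])
def car(v): return (R@np.array(v).T).T+o
pts=car([[0,28e-3,.08],[-.011,.028,.08],[.011,.028,.08],[-.011,-.028,.08],[.011,-.028,.08],[-.014*0,.014,0],[-.007,.014,.124],[.007,.014,.124]])
print(np.round(proj(a,pts),1)); print(np.round((proj(a,pts)-[280,200])*6.67))
E
```

```text
[0.55733636 0.09781553 0.21458011] [ 0.07293456 -0.30640511 -1.30037291] 7.7917
[[313.6 243.2]
 [317.4 242.4]
 [309.8 243.9]
 [312.2 228. ]
 [304.7 229.5]
 [312.3 257.6]
 [314.8 228.4]
 [309.9 229.4]]
[[224. 288.]
 [250. 283.]
 [199. 293.]
 [215. 187.]
 [165. 197.]
 [215. 384.]
 [232. 189.]
 [199. 196.]]
```

View pics/hover.png

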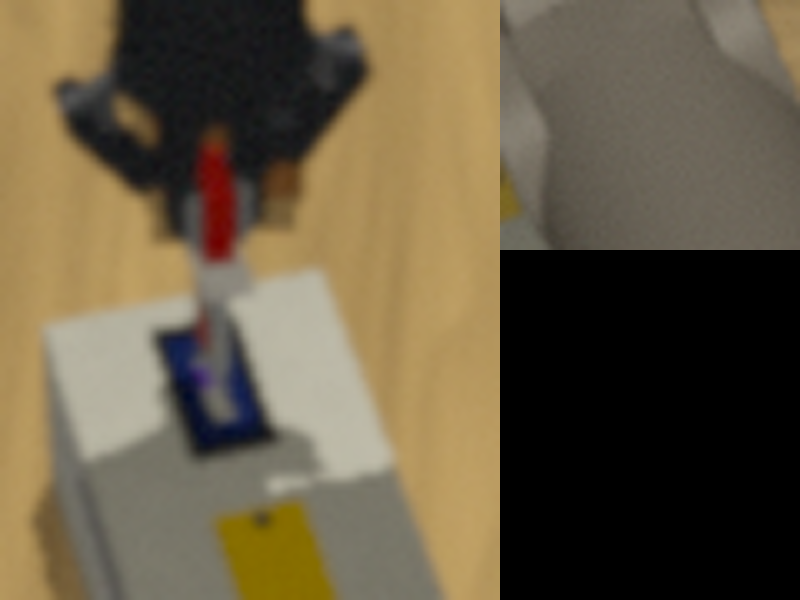

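In side view, the held collar and handle match their predicted pixels to within a pixel. I'll lower with light force sensing and step along the slot's axes if the foot touches the panel.

```bash
python3 - <<'E'
from h import *
arm.move_gripper(0,70)
a=np.radians(18.3); ex=np.array([np.cos(a),np.sin(a)]); ey=np.array([-ex[1],ex[0]])
b=np.array([.557,.0977]); z0=arm.state()['tool_pos'][2]
for dx,dy in [(0,0),(1.3,0),(-1.3,0),(2.6,0),(-2.6,0),(3.8,0),(-3.8,0)]:
    p=b+ex*dx/1000+ey*dy/1000
    arm.line_to([*p,.203],feed=.06); 
    hit=arm.line_to([*p,.182],feed=.03,max_force=4)
    s=arm.state(); print(dx,dy,hit,np.round(s['tool_pos'],4),np.round(s['ft_force'],2),np.round(s['moment'],3),s['clock'])
    if not hit: break
    arm.line_to([*s['tool_pos'][:2],.203],feed=.06)
    if s['clock']>22: break
E
```

```text
0 0 False [0.5572 0.0978 0.1822] [-0.74 -0.01 -0.78] [-0.    -0.034  0.027] 9.2917
```

```bash
python3 - <<'E'
from h import *
p=[.557,.0977]
for z in (.165,.150,.137):
    hit=arm.line_to([*p,z],feed=.03,max_force=5); s=arm.state()
    print(z,hit,np.round(s['tool_pos'],4),np.round(s['ft_force'],2),np.round(s['moment'],3),s['width'],s['clock'])
    if hit: break
arm.pause(.3); s=arm.state(); print(np.round(s['ft_force'],2))
a=shot('side','in.png')
cv2.imwrite('pics/inc.png',cv2.resize(cv2.imread('pics/in.png')[200:290,280:355],(500,600),interpolation=cv2.INTER_CUBIC))
E
```

```text
0.165 False [0.5571 0.0977 0.165 ] [ 0.25  0.19 -0.44] [-0.018  0.003 -0.011] 0.013125165200087292 10.0083
0.15 False [0.557  0.0977 0.15  ] [ 0.1   0.31 -0.6 ] [-0.023  0.03  -0.004] 0.013209269838339362 10.6583
0.137 False [0.557  0.0977 0.1369] [-0.11 -0.49 -1.  ] [-0.027  0.038  0.045] 0.013137712586801253 11.2417
[ 0.31 -0.32 -1.05]
```

View pics/inc.png

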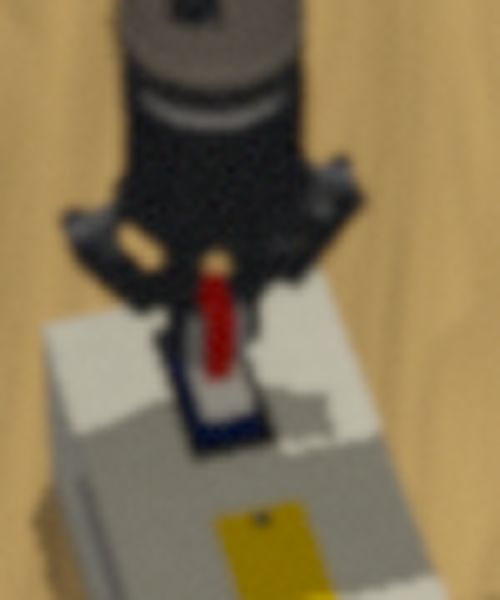

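The blade is through the slot with no contact: the force reads only the carrier's 1 N weight. The collar, whose lower edge is near crop row 420, sits above the black frame and under the unchanged handle.

```bash
python3 -c "
from h import *
print(workorder.finish_job())"
```

```text
the job is handed in; nothing more can be done
None
```

The red carrier is held upright in the gripper with its blade through the open −y slot (slot_right): by the tool height the pendant is about 15 mm below the panel's underside and the collar about 13 mm above the black frame. Nothing else was touched, and I handed the job in at about 12 s; no verdict came back.

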